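# Sort the round files into their storage tubes

## Task

The red-handled file has been put into the tube with the blue collar: move it to the tube with the red collar, then take the blue-handled file out of the leaning rack and put it in the tube with the blue collar. Push each file down fully home, until its handle's ferrule rests on the collar, and let go. Leave the yellow-handled file in the rack, and do not shove or knock over the things standing around.

Things in the scene. Friction and masses are not known exactly. Their poses are not given: they have to be found in the camera images.
- red_file_mid (a point): round file, red handle, 60 g: handle 18 mm thick, 65 mm long with a 22 mm ferrule at its lower end; steel rod 8 mm thick, 80 mm long, tip tapered. Point: middle of the handle; z along the file towards the handle's end, so ferrule underside at z -35, rod tip -115, handle end +30 mm. It starts upright and home in the blue-collared tube.
- blue_file_mid (a point): round file, blue handle, 60 g: handle 18 mm thick, 65 mm long with a 22 mm ferrule at its lower end; steel rod 8 mm thick, 80 mm long, tip tapered. Point: middle of the handle; z along the file towards the handle's end, so ferrule underside at z -35, rod tip -115, handle end +30 mm. It starts in one of the two holes of the leaning rack, 35 deg from vertical.
- yellow_file_mid (a point): round file, yellow handle, 60 g: handle 18 mm thick, 65 mm long with a 22 mm ferrule at its lower end; steel rod 8 mm thick, 80 mm long, tip tapered. Point: middle of the handle; z along the file towards the handle's end, so ferrule underside at z -35, rod tip -115, handle end +30 mm. It starts in the rack's other hole, parallel to the blue one and 68 mm from it; it stays there.
- red_tube_mouth (a point): clear tube, red 34 mm square collar, fixed upright on a 52 mm foot. Point: mouth centre at the rim, 95 mm above bench, z up. Hole 12 mm, countersunk to 16 mm over its top 4 mm; 84 mm deep. Spring pads 47 mm down pinch the rod: a file must be pushed in (and pulled out) with some 2 to 6 N; home when its ferrule rests on the rim.
- blue_tube_mouth (a point): clear tube, blue 34 mm square collar, fixed upright on a 52 mm foot. Point: mouth centre at the rim, 95 mm above bench, z up. Hole 12 mm, countersunk to 16 mm over its top 4 mm; 84 mm deep. Spring pads 47 mm down pinch the rod: a file must be pushed in (and pulled out) with some 2 to 6 N; home when its ferrule rests on the rim.
- rack: wooden rack fixed on the bench: base 100 x 136 x 10 mm; slab 46 x 136 x 30 mm whose top face leans 35 deg to the front (-x). Origin on the bench under the face centre, which is 90 mm up; z up. Two 10 mm holes through it along its normal (-0.574, 0, 0.819), at y +34 and -34 mm. Files stand in them, ferrule on the face, and lift out freely along the normal.
- oil_can: green oil can with a spout, 65 mm across, 126 mm high, loose bystander; origin at the centre of its underside
- glue_bottle: white glue bottle with an orange nozzle, 43 x 60 mm, 169 mm high, loose bystander near the tubes (not the one by the green box); origin at the centre of its underside
- nail_jar: jar with a yellowish lid, 63 mm across, 76 mm high, loose bystander; origin at the centre of its underside
- turned_bowl: small wooden bowl, 69 mm across, 35 mm high, loose bystander; origin at the centre of its underside

How it is judged (in metres and radians):
On the way, in this order (a step that is already met when the one before it is completed fails the run):
1. the red-handled file is home in the red-collared tube (z of red_file_mid in the frame of red_tube_mouth between 0.03 and 0.038 m and horizontal distance between red_file_mid and red_tube_mouth below 0.006 m and angle between red_file_mid's own z axis and vertical below 0.08 rad), for 0.2 s.
2. the blue-handled file is home in the blue-collared tube (z of blue_file_mid in the frame of blue_tube_mouth between 0.03 and 0.038 m and horizontal distance between blue_file_mid and blue_tube_mouth below 0.006 m and angle between blue_file_mid's own z axis and vertical below 0.08 rad), for 0.2 s.
At the end, for the whole second after the job is handed in: Both files stand upright (within 0.08 rad), released, in the tube of their own colour, within 6 mm of its centre, ferrule at most 3 mm above the rim; the yellow-handled file is still in the rack within 15 mm of its start, each bystander within 30 mm of where it stood (all of step 1 and all of step 2 and not (distance of yellow_file_mid from where it was at the start of the episode above 0.015 m) and not (distance of oil_can from where it was at the start of the episode above 0.03 m) and not (distance of glue_bottle from where it was at the start of the episode above 0.03 m) and not (distance of nail_jar from where it was at the start of the episode above 0.03 m) and not (distance of turned_bowl from where it was at the start of the episode above 0.03 m)); the robot touches nothing.
It fails at once if the yellow-handled file is moved more than 15 mm (distance of yellow_file_mid from where it was at the start of the episode above 0.015 m).
It fails at once if a bystander is moved more than 30 mm or tipped over (distance of any of oil_can, glue_bottle, nail_jar, turned_bowl from where it was at the start of the episode above 0.03 m or angle between any of oil_can, glue_bottle, nail_jar, turned_bowl's own z axis and vertical above 0.5 rad).
It also fails if it takes over 72 s, if anything falls off the work surface, if the arm or the gripper's body presses on something with over 40 N, if the wrist force passes 120 N, or if a joint passes its speed limit or range.

## Robot

A 6-joint arm with a two-finger parallel gripper is mounted at the origin on a cart in front of the work surface, level with it; the furniture and walls round the work are solid. World frame = base frame: x ahead of the robot, y to its left, z up, the work surface at z = 0. Lengths are in mm, angles in rad, forces in N, time in s.
With the tool pointing down it reaches from about 275 to 1000 mm from the base axis. Payload 8.4 kg.
Tool frame: the origin (TCP) lies between the finger pads; the fingertips stand 17 mm ahead of it and the grasp point (between the pads) lies 2 mm behind it (r.tcp_to_tips is the distance from the TCP to the fingertips, in mm); z points along the fingers, y is the line along which they close (so a half turn about z gives the same grasp; the last joint's range is limited). The gripper opens to 85 mm and grips with 20 to 120 N. Pads are 22 mm wide; open, the fingers measure 114 mm over their backs; the gripper's body (76 mm by 85 mm) begins 54 mm behind the grasp point. The pads swing forward as they close: fully open they stand 13 mm farther back than shut.
Start: joints at [-1.174, 0.353, 1.633, -0, 1.155, -0.002], TCP at [242.694, -575.958, 248.281] pointing down, gripper open.
Joint ranges: [-2.63, 2.63], [-0.92, 2.1], [0.06, 2.66], [-1.3, 4.44], [0, 2.69], [-3.02, 3.02]. Speed limits (rad/s): [2.22, 2.22, 2.79, 3.14, 3.14, 3.14].

## Interface

Orientations are given as [roll, pitch, yaw] about the fixed x, y, z axes, in that order (R = Rz(yaw) Ry(pitch) Rx(roll)).
In Python, from rig import r gives the robot as it stands. The module is installed in compiled form; this text tells all that it offers.
- The arm moves only by the tool apply_moves, never from a script. Its argument "series" is text: rows parted by semicolons, each of 7 numbers parted by spaces: the shift along the tool's x, y, z in cm, then the turn, a rotation vector about the tool's x, y, z in rad, then the gripper's target within -1 to 1 (shut at 1, half-way at 0, fully open at -1). In form: tx ty tz rx ry rz fingers; .... A call has exactly 10 rows; each row shifts and turns the commanded pose from where the row before left it, along the tool's axes as they then stand; what a row does not reach is not made up. A row lasts 1/12 s, in which the tool goes at most 41.7 mm and 7.16 degrees, less where a joint would pass 70% of its speed; a pose out of reach is approached as far as the arm can. A call with a gripper value outside its range is refused whole. The fingers move at their own pace and stop on an object; "squeeze" is the grip in N (left out, the last holds). Time passes only in rows, so rows that do not move let the fingers close, or fill a call up. It gives the time, the measured TCP pose, the force and the opening at its end, in the units of the state.
- r.sense(): the state, without advancing time (a new reading comes with each control period).
- r.grab_frame(name): name is "side" or "top" or "wrist"; returns the picture (420x560x3 uint8, blue, green, red); there is no depth.
- r.camera_info(name): a dict with "K" (3x3 intrinsics, pixels), "extrinsics" (4x4, takes a point from camera to world coordinates). Camera axes: x right, y down, z forward; pixel columns grow to the right and rows downward; lengths in mm; the calibration is good to about 2 mm. A picture is of the moment at which its call begins: read the wrist's pose just before it. camera_info takes no time and is no camera call; for the wrist camera it gives the pose at the moment of the call.
- r.sign_off(): hands the job in, once; it reports no verdict.
The state is a dict: "clock": time; "qpos": joint angles; "qvel": joint speeds; "joint_efforts": joint torques, N m; "eef_pos": TCP position; "tcp_rot": TCP orientation; "contact_force": force on the tool from outside, world axes, zero at the start; "wrist_torque": the same for the moment, N m; "opening": opening from 0.0 (shut) to 1.0 (fully open).
Only numpy, scipy, OpenCV 4.12 (cv2) and the standard library are available. Lean on these libraries where they do the work, as an engineer would, in place of code of your own. Each camera call takes 0.05 s, during which the arm holds its last target. There are 200 camera calls.

## Working session

There is one attempt and no reset: what is moved stays moved. The work goes in short steps, Python scripts to look and compute and a tool call to move; the robot and the scene stay as the last step left them, time stands still between calls to the robot, and variables do not carry over. Pictures are saved under pics/ and viewed, on a budget of 10 in all, crops included, one or two more only if the job needs it, and the job is handed in when it is done.

Besides the shell and the picture viewer there is one more tool, called after ">>>" as name(argument=value, ...), one argument or row to a line, values as JSON. apply_moves: Moves the arm, as the interface text tells. Its arguments: {"type":"object","properties":{"series":{"type":"string"},"squeeze":{"type":"number"}},"required":["series"]}

```bash
mkdir -p pics; python3 - <<'E'
from rig import r
import cv2,numpy as np
np.set_printoptions(precision=4,suppress=True)
print(r.sense())
for n in("side","top","wrist"):
    c=r.camera_info(n);print(n,c["K"],c["extrinsics"])
    cv2.imwrite(f"pics/{n}0.png",r.grab_frame(n))
E
```

```text
{'clock': 0.0, 'qpos': array([-1.1744,  0.3537,  1.6342,  0.    ,  1.1552, -0.0024]), 'qvel': array([-0.0012,  0.0013,  0.0012, -0.0004,  0.0019,  0.0011]), 'joint_efforts': array([ -0.0036, -60.5258, -34.2061,  -0.0006,   0.0093,  -0.    ]), 'eef_pos': array([ 242.5151, -575.5281,  247.5327]), 'tcp_rot': array([-3.1402, -0.    ,  0.3988]), 'contact_force': array([ 0.4366, -0.1234, -0.2617]), 'wrist_torque': array([-0.0239,  0.0124, -0.0225]), 'opening': 0.9991017265266772}
side [[468.4308   0.     282.6093]
 [  0.     468.4308 217.9243]
 [  0.       0.       1.    ]] [[ -0.9968  -0.0396   0.0694 444.765 ]
 [ -0.0791   0.612   -0.7869 922.477 ]
 [ -0.0113  -0.7899  -0.6132 736.3075]
 [  0.       0.       0.       1.    ]]
top [[472.1391   0.     278.1948]
 [  0.     472.1391 219.6485]
 [  0.       0.       1.    ]] [[   0.0186   -0.999     0.0394  453.3084]
 [  -0.9996   -0.0194   -0.0199  141.2453]
 [   0.0206   -0.0391   -0.999  1166.3758]
 [   0.        0.        0.        1.    ]]
wrist [[302.1932   0.     288.5565]
 [  0.     302.1932 210.1837]
 [  0.       0.       1.    ]] [[   0.3884   -0.886    -0.2532  307.3285]
 [  -0.9215   -0.3737   -0.1057 -548.0037]
 [  -0.001     0.2744   -0.9616  372.3467]
 [   0.        0.        0.        1.    ]]
```

View pics/top0.png

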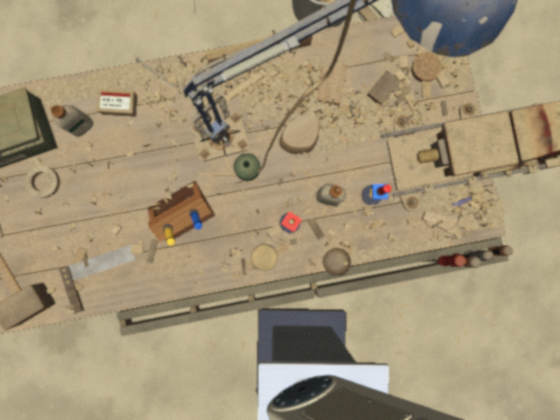

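View pics/side0.png

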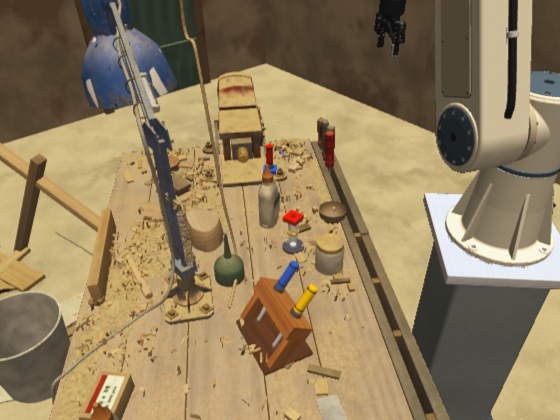

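The top view shows the blue collar with the red file at (380,190), the red collar at (291,222), the rack at (181,211) with blue (196,219) and yellow (169,234) handles, the bottle at (332,194), the jar at (263,257), the bowl at (336,261) and the oil can at (247,166). The side view shows the red collar at (292,217), the red handle at (269,155) partly behind the bottle, and the blue handle at (287,276). Next I segment the colours and triangulate.

```bash
cat > h.py <<'E'
from rig import r
import cv2,numpy as np
np.set_printoptions(precision=2,suppress=True)
def ray(n,uv,c=None):
    c=c or r.camera_info(n);E=c["extrinsics"]
    d=E[:3,:3]@np.linalg.inv(c["K"])@[uv[0],uv[1],1.]
    return E[:3,3],d/np.linalg.norm(d)
def atz(n,uv,z,c=None):
    o,d=ray(n,uv,c);return o+d*(z-o[2])/d[2]
def tri(*rays):
    A=sum(np.eye(3)-np.outer(d,d) for o,d in rays);b=sum((np.eye(3)-np.outer(d,d))@o for o,d in rays)
    p=np.linalg.solve(A,b);return p,max(np.linalg.norm(np.cross(p-o,d)) for o,d in rays)
def proj(n,P,c=None):
    c=c or r.camera_info(n);q=np.linalg.inv(c["extrinsics"])@np.append(P,1);q=c["K"]@q[:3];return q[:2]/q[2]
H={"red":[(0,6),(174,180)],"blue":[(105,125)],"yellow":[(20,32)]}
def blob(img,col,box,smin=170,vmin=90):
    x0,y0,x1,y1=box;h=cv2.cvtColor(img[y0:y1,x0:x1],cv2.COLOR_BGR2HSV)
    m=sum(cv2.inRange(h,(a,smin,vmin),(b,255,255)) for a,b in H[col])
    k,l,s,ce=cv2.connectedComponentsWithStats(m)
    out=[]
    for i in sorted(range(1,k),key=lambda i:-s[i,4])[:2]:
        if s[i,4]<8: continue
        p=np.argwhere(l==i)[:,::-1].astype(float)
        w,v=np.linalg.eigh(np.cov(p.T)+1e-6*np.eye(2));t=(p-p.mean(0))@v[:,1]
        mu=p.mean(0)+[x0,y0]
        out.append((s[i,4],mu,mu+v[:,1]*t.min(),mu+v[:,1]*t.max()))
    return out
E
python3 - <<'E'
from h import *
t=cv2.imread("pics/top0.png");s=cv2.imread("pics/side0.png")
for n,i,B in(("top",t,dict(redc=(270,205,310,240),redf=(365,175,400,205),bluec=(365,175,400,210),bluef=(180,200,215,235),yellowf=(155,220,180,250))),
 ("side",s,dict(redc=(275,205,310,228),redf=(258,135,280,170),bluec=(258,150,290,180),bluef=(268,255,302,297),yellowf=(285,280,320,320)))):
    for k,b in B.items():
        print(n,k)
        for o in blob(i,k[:-1],b): print("   ",*o)
c=np.hstack([cv2.resize(t[165:255,150:240],(400,400)),cv2.resize(t[165:255,320:410],(400,400))])
cv2.imwrite("pics/c1.png",c)
E
```

```text
top redc
    29 [293.1  220.52] [292.69 216.71] [293.65 225.61]
top redf
    45 [386.   188.47] [390.04 187.12] [381.94 189.82]
top bluec
top bluef
    73 [196.05 220.45] [193.54 213.16] [198.38 227.21]
top yellowf
    103 [169.16 235.74] [167.27 228.18] [171.03 243.24]
side redc
    212 [292.65 217.23] [302.17 216.61] [282.86 217.86]
side redf
    74 [268.73 155.84] [268.37 149.86] [269.16 162.87]
    26 [268.85 145.92] [271.94 145.53] [265.91 146.29]
side bluec
    29 [273.17 169.21] [275.08 165.04] [271.88 172.03]
side bluef
    112 [286.09 274.95] [291.46 266.99] [280.76 282.84]
    28 [294.11 264.07] [297.25 265.39] [291.08 262.8 ]
side yellowf
    305 [305.23 298.43] [314.28 285.19] [295.96 311.97]
```

View pics/c1.png

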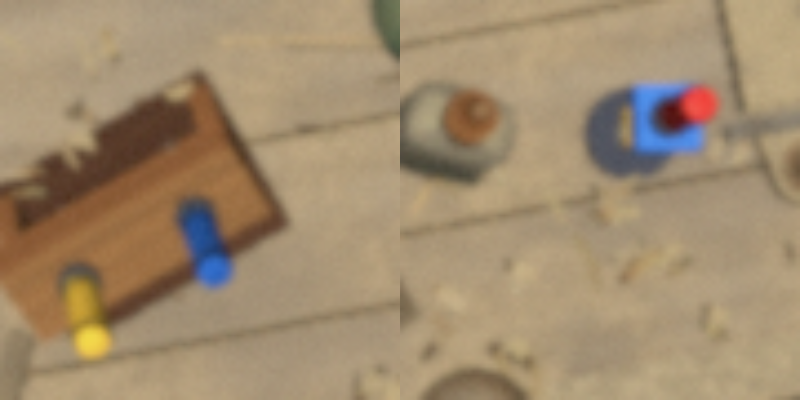

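The crop shows the blue collar's square centred at about (380.3,191.6) and the red handle's end cap at (387.5,188.4). The blue end cap is at (198.1,225.3), its base on the slab near (193,213), and the yellow end cap at (170.7,241.5). The bottle cap is at (336,191).

```bash
python3 - <<'E'
from h import *
t=cv2.imread("pics/top0.png");s=cv2.imread("pics/side0.png")
b=blob(t,"red",(270,205,310,240),110,60);print(b)
bs=blob(s,"red",(275,205,310,228),110,60);print(bs)
bc=blob(t,"blue",(365,175,400,210),90,60);print("bluec",bc)
rc=atz("top",b[0][1],95);print("redtube",rc, atz("side",bs[0][1],92),tri(ray("top",b[0][1]),ray("side",bs[0][1])))
print("bluetube",atz("top",(380.3,191.6),95),"redend",atz("top",(387.5,188.4),160))
for col,bt,bs_ in(("blue",(180,200,215,235),(265,250,305,300)),("yellow",(155,220,182,252),(285,275,325,325))):
    bt=blob(t,col,bt,90,50);bs=blob(s,col,bs_,90,50)
    print(col,bt[0],bs[0])
    print(" mid",tri(ray("top",bt[0][1]),ray("side",bs[0][1])),"e",tri(ray("top",bt[0][3]),ray("side",bs[0][2])),tri(ray("top",bt[0][2]),ray("side",bs[0][3])),tri(ray("top",bt[0][3]),ray("side",bs[0][3])))
print("cap bottle top",atz("top",(336,191),169),"oil",atz("top",(247,166),60),"jar",atz("top",(263,257),76),"bowl",atz("top",(336,261),35))
# rack corner edges: right slab/base
for p in((194,71),(285,218),(40,340),(10,215)): print(atz("top",(150+p[0]*.225,165+p[1]*.225),80))
E
```

```text
[(np.int32(226), array([291.08, 221.31]), array([298.94, 224.73]), array([283.23, 217.88]))]
[(np.int32(214), array([292.64, 217.29]), array([302.19, 216.62]), array([282.86, 217.99]))]
bluec [(np.int32(151), array([378.01, 192.15]), array([373.73, 184.08]), array([382.19, 200.02]))]
redtube [492.41  90.55  95.  ] [495.38  91.91  92.  ] (array([494.02,  90.39,  90.81]), np.float64(1.4560292188243849))
bluetube [ 564.33 -112.41   95.  ] redend [ 564.81 -112.5   160.  ]
blue (np.int32(116), array([195.94, 220.22]), array([192.67, 211.74]), array([199.08, 228.36])) (np.int32(246), array([287.33, 274.33]), array([295.64, 261.76]), array([278.81, 287.22]))
 mid (array([490.99, 302.13, 120.78]), np.float64(1.201908643419125)) e (array([474.52, 291.47, 143.59]), np.float64(2.970775774570206)) (array([508.54, 313.48,  97.37]), np.float64(1.0839630660410582)) (array([490.59, 301.3 ,  85.43]), np.float64(18.04507780746207))
yellow (np.int32(160), array([169.2 , 236.62]), array([166.53, 226.59]), array([171.78, 246.32])) (np.int32(310), array([305.3 , 298.35]), array([314.42, 284.97]), array([296., 312.]))
 mid (array([454.5 , 359.78, 121.34]), np.float64(2.0077495203141664)) e (array([436.66, 348.82, 144.61]), np.float64(4.884348438899732)) (array([473.49, 371.3 ,  97.5 ]), np.float64(1.4645895235300013)) (array([451.51, 361.53,  87.82]), np.float64(20.97296919294796))
cap bottle top [555.98  -0.32 169.  ] oil [621.86 194.96  60.  ] jar [409.6  152.92  76.  ] bowl [401.51 -21.67  35.  ]
[581.5 315.9  80. ]
[506.21 267.07  80.  ]
[440.89 391.3   80.  ]
[504.97 408.52  80.  ]
```

>>> apply_moves(
  series="3 -1.9 0 0 0 0 0;3 -1.9 0 0 0 0 0;3 -1.9 0 0 0 0 0;3 -1.9 0 0 0 0 0;3 -1.9 0 0 0 0 0;3 -1.9 0 0 0 0 0;3 -1.9 0 0 0 0 0;3 -1.9 0 0 0 0 0;3 -1.9 0 0 0 0 0;3 -1.9 0 0 0 0 0",
  squeeze=50,
)

```text
clock: 0.98
eef_pos: [446.0, -282.7, 248.2]
tcp_rot: [-3.141, 0.0, 0.399]
contact_force: [-0.3, -0.8, 0.3]
opening: 0.504
```

>>> apply_moves(
  series="3 -1.9 0 0 0 0 0;3 -1.9 0 0 0 0 0;3 -1.9 0 0 0 0 0;3 -1.9 0 0 0 0 0;3 -1.9 0 0 0 0 0;3 -1.9 0 0 0 0 0;0 0 0 0 0 -0.12 0;0 0 0 0 0 -0.12 0;0 0 0 0 0 -0.12 0;0 0 0 0 0 -0.12 0",
)

```text
clock: 1.82
eef_pos: [566.9, -108.9, 247.9]
tcp_rot: [-3.141, 0.0, 0.886]
contact_force: [0.5, 1.0, 0.7]
opening: 0.504
```

>>> apply_moves(
  series="0 0 0 0 0 -0.12 0;0 0 0 0 0 -0.12 0;0 0 0 0 0 -0.12 0;0 0 0 0 0 -0.12 0;0 0 0 0 0 0 0;0 0 0 0 0 0 0;0 0 0 0 0 0 0;0 0 0 0 0 0 0;0 0 0 0 0 0 0;0 0 0 0 0 0 0",
)

```text
clock: 2.65
eef_pos: [567.0, -109.4, 248.3]
tcp_rot: [-3.142, 0.0, 1.358]
contact_force: [0.8, -0.1, -0.1]
opening: 0.498
```

```bash
python3 - <<'E'
from h import *
s=r.sense();print(s["clock"],s["eef_pos"],s["tcp_rot"],s["opening"],s["contact_force"])
c=r.camera_info("wrist");np.savez("w1.npz",**c);cv2.imwrite("pics/w1.png",r.grab_frame("wrist"))
for P in((564.5,-112.5,160),(564.5,-112.5,95),(492,90.5,95)):print(proj("wrist",np.array(P),c))
E
```

```text
2.65 [ 566.97 -109.42  248.27] [-3.14  0.    1.36] 0.4984663937565851 [ 0.84 -0.05 -0.15]
[285.55 227.11]
[286.2  204.68]
[140.81 -20.64]
```

View pics/w1.png

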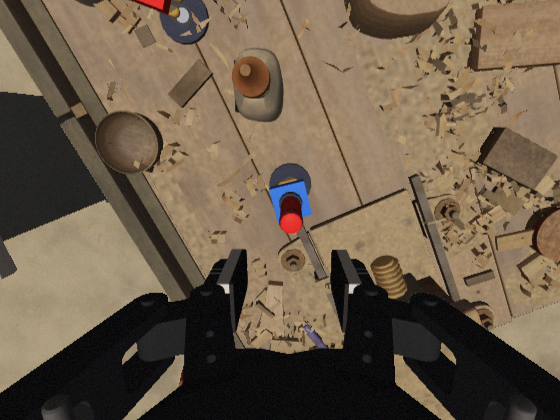

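The wrist view shows the red end cap at about (291,223), between the half-open fingers, and the blue collar's square centred near (290,201).

```bash
python3 - <<'E'
from h import *
c=dict(np.load("w1.npz"));i=cv2.imread("pics/w1.png")
b=blob(i,"red",(270,185,310,240),150,150);print(b)
b2=blob(i,"blue",(260,170,320,230),110,60);print(b2)
h=cv2.cvtColor(i[170:240,260:320],cv2.COLOR_BGR2HSV);m=cv2.inRange(h,(100,110,60),(128,255,255))
q=cv2.minAreaRect(np.argwhere(m)[:,::-1].astype(np.float32));print("collar rect",q)
cc=np.array(q[0])+[260,170]
print("collar",atz("wrist",cc,95,c),"cap",atz("wrist",(291,223),160,c))
g=cv2.resize(i[165:245,250:330],(640,640),interpolation=cv2.INTER_CUBIC);cv2.imwrite("pics/c2.png",g)
E
```

```text
[(np.int32(365), array([290.61, 223.14]), array([301.19, 224.4 ]), array([279.9 , 221.87]))]
[(np.int32(742), array([290.22, 196.2 ]), array([312.85, 198.99]), array([268.44, 193.51]))]
collar rect ((29.90544891357422, 30.52269744873047), (36.67845153808594, 36.211708068847656), 76.50426483154297)
collar [ 568.8  -109.26   95.  ] cap [ 569.14 -110.21  160.  ]
```

View pics/c2.png

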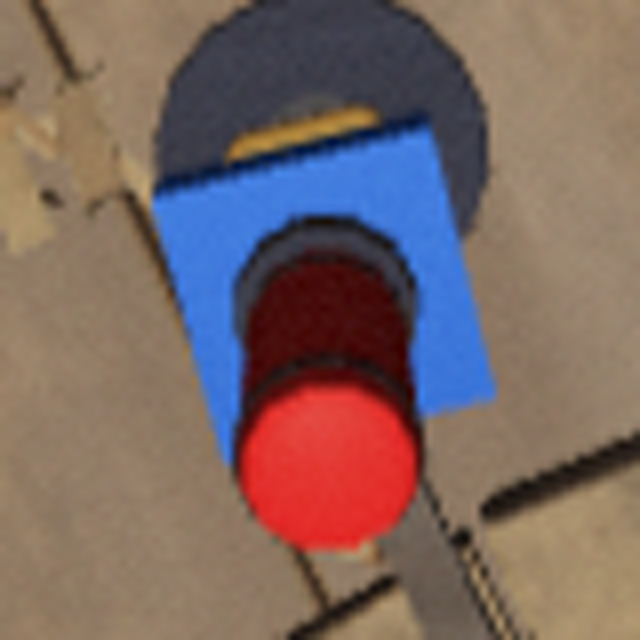

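The crop confirms the cap centre at (291,223). Its position is about (569,-110), and the collar found at its own height agrees to within 1 mm. The top camera differs by about 4 mm. I descend on the wrist estimate.

>>> apply_moves(
  series="0 0.1 1.5 0 0 0 0;0 0.1 1.5 0 0 0 0;0 0 1.5 0 0 0 0;0 0 1.5 0 0 0 0;0 0 1.5 0 0 0 0;0 0 1.5 0 0 0 0;0 0 1.5 0 0 0 0;0 0 1.5 0 0 0 0;0 0 0 0 0 0 0;0 0 0 0 0 0 0",
)

```text
clock: 3.53
eef_pos: [568.5, -109.7, 127.8]
tcp_rot: [-3.14, 0.0, 1.358]
contact_force: [-0.4, -0.0, -0.5]
opening: 0.499
```

>>> apply_moves(
  series="0 0 0 0 0 0 0.3;0 0 0 0 0 0 0.6;0 0 0 0 0 0 1;0 0 0 0 0 0 1;0 0 0 0 0 0 1;0 0 0 0 0 0 1;0 0 0 0 0 0 1;0 0 0 0 0 0 1;0 0 0 0 0 0 1;0 0 0 0 0 0 1",
  squeeze=60,
)

```text
clock: 4.37
eef_pos: [570.0, -110.0, 129.3]
tcp_rot: [3.139, -0.0, 1.359]
contact_force: [2.2, 0.6, 6.0]
opening: 0.192
```

```bash
python3 - <<'E'
from h import *
s=r.sense();print(s)
c=r.camera_info("wrist");np.savez("w2.npz",**c);cv2.imwrite("pics/w2.png",r.grab_frame("wrist"))
i=cv2.imread("pics/w2.png");print(blob(i,"red",(200,150,380,420),150,120))
E
```

```text
{'clock': 4.3667, 'qpos': array([-0.19,  0.42,  1.83,  0.  ,  0.89,  0.02]), 'qvel': array([ 0., -0.,  0.,  0., -0., -0.]), 'joint_efforts': array([ -0.44, -54.75, -24.08,  -0.22,   0.77,   0.  ]), 'eef_pos': array([ 569.97, -109.99,  129.26]), 'tcp_rot': array([ 3.14, -0.  ,  1.36]), 'contact_force': array([2.19, 0.55, 5.97]), 'wrist_torque': array([ 0.05, -0.48,  0.02]), 'opening': 0.19216463574163317}
[(np.int32(1333), array([288.56, 324.19]), array([310.06, 323.92]), array([266.94, 324.46]))]
```

>>> apply_moves(
  series="0 0 -1 0 0 0 1;0 0 -1 0 0 0 1;0 0 -1.5 0 0 0 1;0 0 -2 0 0 0 1;0 0 -2 0 0 0 1;0 0 -2.5 0 0 0 1;0 0 -2.5 0 0 0 1;0 0 -2.5 0 0 0 1;0 0 -2 0 0 0 1;0 0 -1 0 0 0 1",
)

```text
clock: 5.25
eef_pos: [569.4, -110.0, 312.0]
tcp_rot: [3.138, 0.0, 1.359]
contact_force: [0.6, -0.8, -0.3]
opening: 0.198
```

>>> apply_moves(
  series="1.6 -1.2 0 0 0 0 1;1.6 -1.2 0 0 0 0 1;1.6 -1.2 0 0 0 0 1;1.6 -1.2 0 0 0 0 1;1.6 -1.2 0 0 0 0 1;1.6 -1.2 0 0 0 0 1;1.7 -1.5 0 0 0 0 1;1.7 -1.5 0 0 0 0 1;0 0 0 0 0 0 1;0 0 0 0 0 0 1",
)

```text
clock: 6.08
eef_pos: [495.8, 39.2, 308.3]
tcp_rot: [-3.141, 0.0, 1.361]
contact_force: [0.6, 0.0, -0.5]
opening: 0.197
```

```bash
python3 - <<'E'
from h import *
s=r.sense();print(s["eef_pos"],s["tcp_rot"],s["opening"],s["contact_force"])
c=r.camera_info("wrist");np.savez("w3.npz",**c);i=r.grab_frame("wrist");cv2.imwrite("pics/w3.png",i)
h=cv2.cvtColor(i,cv2.COLOR_BGR2HSV);m=cv2.inRange(h,(0,150,60),(6,255,255))|cv2.inRange(h,(174,150,60),(180,255,255))
k,l,st,ce=cv2.connectedComponentsWithStats(m)
for j in range(1,k):
    if st[j,4]>60: print(st[j],ce[j],cv2.minAreaRect(np.argwhere(l==j)[:,::-1].astype(np.float32)),atz("wrist",ce[j],95,c))
E
```

```text
[495.75  39.25 308.25] [-3.14  0.    1.36] 0.19707705484578655 [ 0.6  0.  -0.5]
[260 123  39  40 892] [278.39 142.23] ((278.45001220703125, 142.15000915527344), (31.30654525756836, 31.622774124145508), 18.43494987487793) [495.9   91.45  95.  ]
[ 269  252   40   49 1406] [288.34 275.23] ((288.5, 276.0), (48.0, 39.0), 90.0) [472.91 -68.37  95.  ]
[ 266  297   46   47 1752] [288.56 319.72] ((288.5, 320.0), (46.0, 45.0), 90.0) [ 459.83 -131.     95.  ]
```

View pics/w3.png

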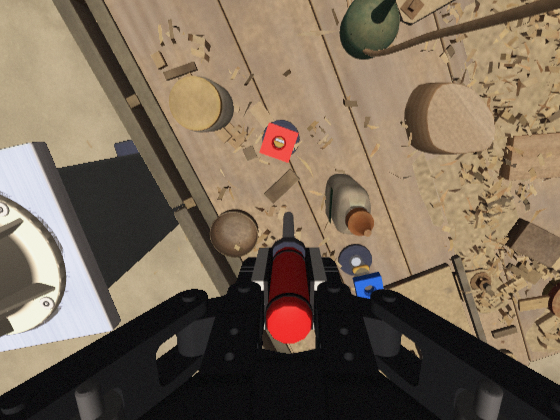

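The view shows the red collar at (278,142), clear of neighbours. The file is held in the gripper with its end cap at (288.5,320) and its rod tip at about (289,212). The blue tube is empty at (368,287). I check how the file sits in the hand.

```bash
python3 - <<'E'
from h import *
c=dict(np.load("w3.npz"));i=cv2.imread("pics/w3.png")
T=np.array([495.75,39.25,308.25])
for uv,dz in(((288.5,319.7),30.7),((289,213),-114)):
    p=atz("wrist",uv,T[2]+dz,c)-T;x=np.array([np.cos(1.361),np.sin(1.361)]);y=np.array([x[1],-x[0]]);print("tool xy",p[:2]@x,p[:2]@y)
h=cv2.cvtColor(i,cv2.COLOR_BGR2HSV)[265:310,345:395];m=cv2.inRange(h,(100,110,60),(128,255,255))
q=cv2.minAreaRect(np.argwhere(m)[:,::-1].astype(np.float32));print(q,"blue tube",atz("wrist",np.array(q[0])+[345,265],95,c))
cv2.imwrite("pics/c3.png",np.hstack([cv2.resize(i[190:290,240:340],(400,400)),cv2.resize(i[260:310,345:395],(400,400))]))
E
```

```text
tool xy 2.4806164327069657 0.4770635872520248
tool xy -0.19753940146198934 0.785418043060623
((23.670589447021484, 21.017648696899414), (23.9708194732666, 27.767101287841797), 77.47119140625) blue tube [ 568.22 -103.97   95.  ]
```

View pics/c3.png

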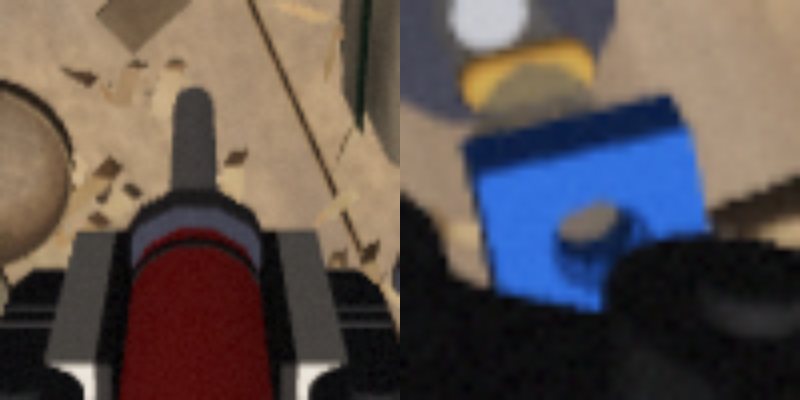

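>>> apply_moves(
  series="1.7 -0.4 0 0 0 0 1;1.7 -0.4 0 0 0 0 1;1.7 -0.3 0 0 0 0 1;0 0 2 0 0 0 1;0 0 2 0 0 0 1;0 0 2 0 0 0 1;0 0 2 0 0 0 1;0 0 0.5 0 0 0 1;0 0 0 0 0 0 1;0 0 0 0 0 0 1",
)

```text
clock: 6.97
eef_pos: [497.1, 90.4, 223.8]
tcp_rot: [3.142, 0.0, 1.358]
contact_force: [-0.3, -0.4, 0.2]
opening: 0.195
```

```bash
python3 - <<'E'
from h import *
s=r.sense();print(s["eef_pos"],s["tcp_rot"],s["opening"],s["contact_force"])
c=r.camera_info("wrist");np.savez("w4.npz",**c);i=r.grab_frame("wrist");cv2.imwrite("pics/w4.png",i)
cv2.imwrite("pics/c4.png",cv2.resize(i[150:260,235:345],(660,660),interpolation=cv2.INTER_CUBIC))
T=s["eef_pos"]
print(proj("wrist",np.array([495.9,91.5,95]),c),proj("wrist",T+[0,0,-114],c))
c3=dict(np.load("w3.npz"));print("bluehole",atz("wrist",(370.6,290),95,c3))
E
```

```text
[497.09  90.41 223.75] [3.14 0.   1.36] 0.1950175291408813 [-0.29 -0.36  0.23]
[286.42 207.09] [287.99 212.79]
bluehole [ 569.82 -110.05   95.  ]
```

View pics/c4.png

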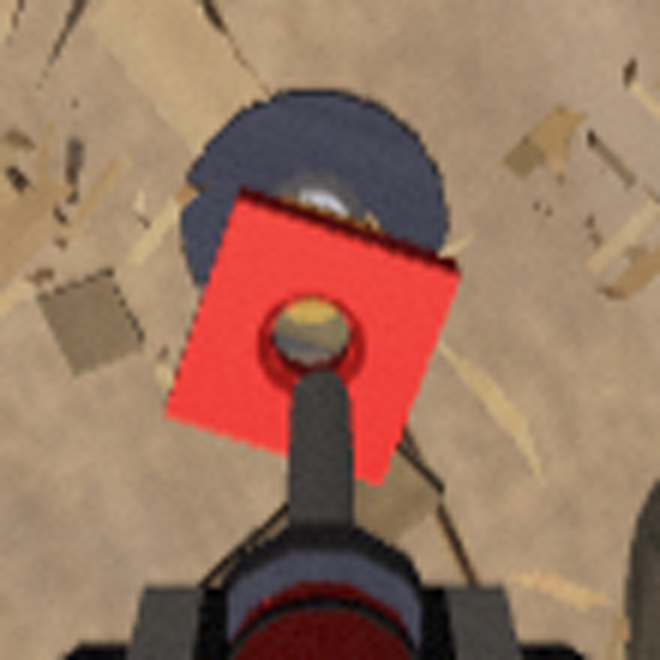

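The crop shows the hole at (312,345), which is image (287.0,207.5). The rod tip sits a little above and short of it at (321,381), image (288.5,213.5).

```bash
python3 - <<'E'
from h import *
c=dict(np.load("w4.npz"))
x=np.array([np.cos(1.358),np.sin(1.358)]);y=np.array([x[1],-x[0]])
hh=atz("wrist",(287,207.5),95,c);
for v in(213,214.5):
    t=atz("wrist",(288.5,v),109,c);d=(hh-t)[:2];print(hh,t,"tool shift",d@x,d@y)
E
```

```text
[496.31  91.03  95.  ] [497.41  89.93 109.  ] tool shift 0.8490644905720466 -1.306334436115697
[496.31  91.03  95.  ] [497.14  88.66 109.  ] tool shift 2.1433545448542577 -1.3065291879748977
```

>>> apply_moves(
  series="0.1 -0.13 0 0 0 0 1;0 0 0.5 0 0 0 1;0 0 0.5 0 0 0 1;0 0 0.5 0 0 0 1;0 0 0.5 0 0 0 1;0 0 0.5 0 0 0 1;0 0 0.5 0 0 0 1;0 0 0.5 0 0 0 1;0 0 0 0 0 0 1;0 0 0 0 0 0 1",
)

```text
clock: 7.85
eef_pos: [495.3, 92.1, 187.9]
tcp_rot: [-3.141, 0.0, 1.359]
contact_force: [-0.5, 0.7, -0.4]
opening: 0.192
```

>>> apply_moves(
  series="0 0 0.7 0 0 0 1;0 0 0.7 0 0 0 1;0 0 0.7 0 0 0 1;0 0 0.7 0 0 0 1;0 0 0.7 0 0 0 1;0 0 0.6 0 0 0 1;0 0 0.5 0 0 0 1;0 0 0.4 0 0 0 1;0 0 0.3 0 0 0 1;0 0 0 0 0 0 1",
)

```text
clock: 8.68
eef_pos: [495.0, 92.0, 134.4]
tcp_rot: [-3.141, 0.0, 1.359]
contact_force: [1.2, -0.9, -3.7]
opening: 0.193
```

>>> apply_moves(
  series="0 0 0.15 0 0 0 1;0 0 0.15 0 0 0 1;0 0 0.1 0 0 0 1;0 0 0.1 0 0 0 1;0 0 0.1 0 0 0 1;0 0 0.1 0 0 0 1;0 0 0 0 0 0 1;0 0 0 0 0 0 1;0 0 0 0 0 0 1;0 0 0 0 0 0 1",
)

```text
clock: 9.52
eef_pos: [495.7, 92.2, 129.2]
tcp_rot: [3.141, -0.0, 1.359]
contact_force: [-3.1, 0.6, 13.9]
opening: 0.192
```

```bash
python3 - <<'E'
from h import *
s=r.sense();print(s)
E
```

```text
{'clock': 9.5167, 'qpos': array([0.18, 0.32, 1.99, 0.  , 0.83, 0.39]), 'qvel': array([-0.,  0., -0.,  0., -0.,  0.]), 'joint_efforts': array([ -0.15, -44.07, -24.1 ,  -0.07,  -1.14,  -0.01]), 'eef_pos': array([495.71,  92.17, 129.17]), 'tcp_rot': array([ 3.14, -0.  ,  1.36]), 'contact_force': array([-3.06,  0.56, 13.94]), 'wrist_torque': array([-0.07,  0.55, -0.05]), 'opening': 0.19226919867797926}
```

>>> apply_moves(
  series="0 0 0 0 0 0 0.4;0 0 0 0 0 0 0.2;0 0 0 0 0 0 0;0 0 0 0 0 0 0;0 0 0 0 0 0 0;0 0 -2 0 0 0 0;0 0 -3 0 0 0 0;0 0 -3.5 0 0 0 0;0 0 -3.5 0 0 0 0;0 0 -3 0 0 0 0",
)

```text
clock: 10.35
eef_pos: [495.5, 92.1, 280.4]
tcp_rot: [3.141, -0.0, 1.359]
contact_force: [0.6, -0.4, -0.7]
opening: 0.5
```

```bash
python3 - <<'E'
from h import *
s=r.sense();print(s["eef_pos"],s["tcp_rot"],s["opening"],s["contact_force"])
c=r.camera_info("wrist");np.savez("w5.npz",**c);i=r.grab_frame("wrist");cv2.imwrite("pics/w5.png",i)
w=cv2.resize(i[140:290,215:365],(500,500));sd=r.grab_frame("side");cv2.imwrite("pics/s5.png",sd)
cv2.imwrite("pics/c5.png",np.hstack([w[:500,:300] if 0 else cv2.resize(i[150:275,240:340],(400,500)),cv2.resize(sd[150:275,245:345],(400,500))]))
print("cap predicted",proj("wrist",np.array([495.9,91.6,160]),c))
E
```

```text
[495.51  92.12 280.41] [ 3.14 -0.    1.36] 0.500361181419598 [ 0.64 -0.38 -0.72]
cap predicted [288.46 211.18]
```

View pics/c5.png

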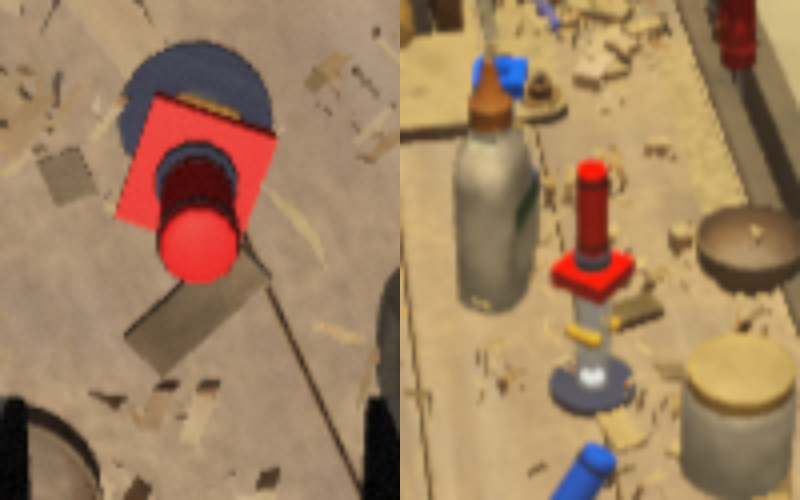

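The red file is upright and home with its ferrule on the collar, and the cap is at the predicted pixel. On to the rack: I yaw, shift to a hover on the blue file's axis and tilt 35°.

>>> apply_moves(
  series="0 0 0 0 0 0.1135 0;0 0 0 0 0 0.1135 0;0 0 0 0 0 0.1135 0;0 0 0 0 0 0.1135 0;0 0 0 0 0 0.1135 0;0 0 0 0 0 0.1135 0;0 0 0 0 0 0.1135 0;0.8 -3 0 0 0 0 0;0.8 -3 0 0 0 0 0;0.8 -3 1 0 0 0 0",
)

```text
clock: 11.28
eef_pos: [467.9, 181.9, 268.8]
tcp_rot: [3.141, -0.002, 0.563]
contact_force: [0.3, 0.8, 0.2]
opening: 0.499
```

>>> apply_moves(
  series="0.8 -3 2 0 0 0 0;0.8 -3 2 0 0 0 0;0.8 -3 2 0 0 0 0;0 0 0 0 0.102 0 0;0 0 0 0 0.102 0 0;0 0 0 0 0.102 0 0;0 0 0 0 0.102 0 0;0 0 0 0 0.102 0 0;0 0 0 0 0.101 0 0;0 0 0 0 0 0 0",
)

```text
clock: 12.12
eef_pos: [436.1, 267.5, 205.3]
tcp_rot: [3.141, -0.61, 0.564]
contact_force: [-1.5, -1.2, -1.7]
opening: 0.5
```

```bash
python3 - <<'E'
from h import *
s=r.sense();print(s["eef_pos"],s["tcp_rot"],s["opening"],s["contact_force"])
c=r.camera_info("wrist");np.savez("w6.npz",rot=s["tcp_rot"],T=s["eef_pos"],**c);i=r.grab_frame("wrist");cv2.imwrite("pics/w6.png",i)
n=np.array([-.485,-.307,.819]);m=np.array([493,303.5,119])
print("cap pred",proj("wrist",m+30*n,c),"ferr",proj("wrist",m-35*n,c))
E
```

```text
[436.1  267.53 205.28] [ 3.14 -0.61  0.56] 0.5000195833178408 [-1.53 -1.19 -1.73]
cap pred [288.91 218.32] ferr [288.8  196.83]
```

View pics/w6.png

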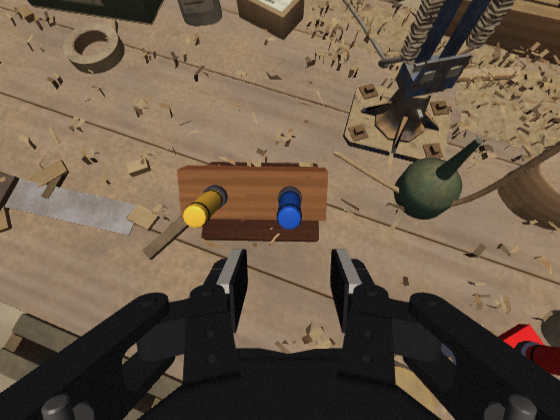

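The view shows the blue cap at about (289,216) against a prediction of (289,218), the yellow cap at (196,215), and the slab's edges level in the image, so the yaw matches the rack. I refine the offset.

```bash
python3 - <<'E'
from h import *
from scipy.spatial.transform import Rotation as Ro
d=dict(np.load("w6.npz"));c={k:d[k] for k in("K","extrinsics")};i=cv2.imread("pics/w6.png");T=d["T"]
R=Ro.from_euler("xyz",d["rot"]).as_matrix();n=-R[:,2];print(n)
cr=i[180:240,260:320];h=cv2.cvtColor(cr,cv2.COLOR_BGR2HSV)
for v in(60,150,180):
    m=cv2.inRange(h,(105,150,v),(125,255,255));p=np.argwhere(m)[:,::-1];print(v,len(p),p.min(0)+[260,180],p.max(0)+[260,180],p.mean(0)+[260,180])
m0=np.array([493,303.5,118.7])
pc=m0+30*n
for uv in((289,216),(289.3,217)):
    o,dd=ray("wrist",uv,c);q=o+dd*((pc-o)@n)/(dd@n)
    print("cap",q,"tool offset of cap from TCP",R.T@(q-T))
# ferrule base / hole height check
for uv in((290.,194.),):
    o,dd=ray("wrist",uv,c);pf=m0-35*n;q=o+dd*((pf-o)@n)/(dd@n);print("base",q,R.T@(q-T))
E
```

```text
[-0.48 -0.31  0.82]
60 690 [277 191] [300 228] [288.95 210.71]
150 361 [278 207] [299 227] [288.75 217.34]
180 132 [280 208] [298 218] [288.53 212.52]
cap [479.73 295.03 144.3 ] tool offset of cap from TCP [ 7.35  0.07 79.53]
cap [479.34 294.53 143.88] tool offset of cap from TCP [ 6.61  0.29 79.53]
base [512.47 314.53  91.62] [  8.4    1.08 144.53]
```

>>> apply_moves(
  series="0.35 0 0 0 0 0 0;0.3 0 0 0 0 0 0;0 0 1.5 0 0 0 0;0 0 1.5 0 0 0 0;0 0 1.5 0 0 0 0;0 0 1.5 0 0 0 0;0 0 1.5 0 0 0 0;0 0 1.5 0 0 0 0;0 0 1 0 0 0 0;0 0 0 0 0 0 0",
)

```text
clock: 13.0
eef_pos: [494.0, 307.5, 131.8]
tcp_rot: [3.138, -0.605, 0.564]
contact_force: [0.1, 0.3, 0.1]
opening: 0.501
```

```bash
python3 - <<'E'
from h import *
s=r.sense();print(s["eef_pos"],s["tcp_rot"],s["opening"],s["contact_force"])
c=r.camera_info("wrist");i=r.grab_frame("wrist");cv2.imwrite("pics/w7.png",i)
h=cv2.cvtColor(i[150:380,230:350],cv2.COLOR_BGR2HSV)
for v in(60,150):
    m=cv2.inRange(h,(105,150,v),(125,255,255));p=np.argwhere(m)[:,::-1];print(v,len(p),p.min(0)+[230,150],p.max(0)+[230,150],p.mean(0)+[230,150])
from scipy.spatial.transform import Rotation as Ro
R=Ro.from_euler("xyz",s["tcp_rot"]).as_matrix();print("pred cap",proj("wrist",s["eef_pos"]-30.7*R[:,2],c))
E
```

```text
[494.03 307.46 131.81] [ 3.14 -0.61  0.56] 0.5010762935699682 [0.08 0.3  0.12]
60 2803 [275 254] [317 344] [295.26 301.96]
150 1044 [277 309] [315 344] [295.82 326.88]
pred cap [289.3  324.84]
```

>>> apply_moves(
  series="0 0 0 0 0 0 0;0 0 0 0 0 0 0;0 0 0 0 0 0 0;0 0 0 0 0 0 0;0 0 0 0 0 0 0;0 0 0 0 0 0 0;0 0 0 0 0 0 0;0 0 0 0 0 0 0;0 0 0 0 0 0 0;0 0 0 0 0 0 0",
)

```text
clock: 13.88
eef_pos: [492.2, 305.6, 132.6]
tcp_rot: [3.136, -0.607, 0.564]
contact_force: [0.3, -0.7, 0.4]
opening: 0.502
```

```bash
python3 - <<'E'
from h import *
from scipy.spatial.transform import Rotation as Ro
s=r.sense();print(s)
c=r.camera_info("wrist");np.savez("w8.npz",rot=s["tcp_rot"],T=s["eef_pos"],**c);i=r.grab_frame("wrist");cv2.imwrite("pics/w8.png",i)
h=cv2.cvtColor(i[150:380,230:350],cv2.COLOR_BGR2HSV)
for v in(60,150):
    m=cv2.inRange(h,(105,150,v),(125,255,255));p=np.argwhere(m)[:,::-1];print(v,len(p),p.min(0)+[230,150],p.max(0)+[230,150],p.mean(0)+[230,150])
R=Ro.from_euler("xyz",s["tcp_rot"]).as_matrix();print("pred cap",proj("wrist",s["eef_pos"]-30.7*R[:,2],c))
E=c["extrinsics"];print("cam in tool",R.T@(E[:3,3]-s["eef_pos"]))
d=np.load("w6.npz");R6=Ro.from_euler("xyz",d["rot"]).as_matrix();print(R6.T@(d["extrinsics"][:3,3]-d["T"]),R6.T@(s["eef_pos"]-d["T"]))
E
```

```text
{'clock': 13.8833, 'qpos': array([0.55, 0.28, 2.25, 0.58, 0.  , 0.98]), 'qvel': array([ 0.,  0.,  0.,  0., -0.,  0.]), 'joint_efforts': array([ -0.  , -43.44, -22.09,   0.  ,  -2.81,   0.  ]), 'eef_pos': array([492.21, 305.56, 132.58]), 'tcp_rot': array([ 3.14, -0.61,  0.56]), 'contact_force': array([ 0.29, -0.67,  0.36]), 'wrist_torque': array([-0.13,  0.19, -0.  ]), 'opening': 0.5023277237947977}
60 2684 [274 250] [315 337] [293.78 296.48]
150 1026 [275 303] [313 337] [294.21 320.16]
pred cap [289.21 324.82]
cam in tool [  69.82   -0.26 -124.36]
[  69.81   -0.28 -124.35] [13.89 -2.15 98.4 ]
```

View pics/w8.png

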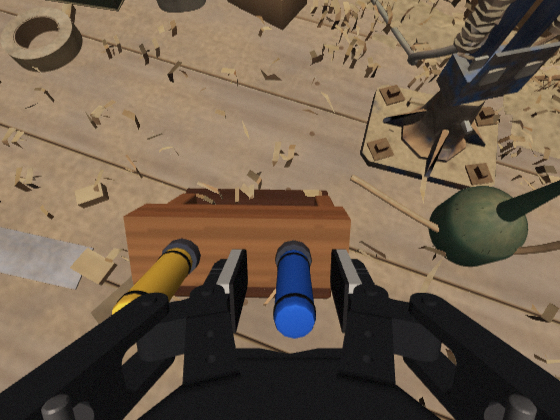

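The wrist joint 5 has run into its limit at 0, because the tool lines up with the forearm, so the full 35° tilt cannot be reached here. The fingers straddle the blue handle, whose cap is at (294,320), untouched. I back off and use a tilt of about 17° instead. The fingers close along the rack's horizontal, so the file can be held pitched in the finger plane.

>>> apply_moves(
  series="0 0 -1.5 0 0 0 0;0 0 -1.5 0 0 0 0;0 0 -1.5 0 0 0 0;0 0 -1.5 0 0 0 0;0 0 -1.5 0 0 0 0;0 0 -1.5 0 0 0 0;0 0 -1 0 0 0 0;0 0 0 0 0 0 0;0 0 0 0 0 0 0;0 0 0 0 0 0 0",
)

```text
clock: 14.77
eef_pos: [448.4, 278.1, 206.8]
tcp_rot: [3.141, -0.608, 0.564]
contact_force: [0.7, 0.9, -0.3]
opening: 0.497
```

>>> apply_moves(
  series="0 0 0 0 -0.06 0 0;0 0 0 0 -0.06 0 0;0 0 0 0 -0.06 0 0;0 0 0 0 -0.06 0 0;0 0 0 0 -0.07 0 0;0 0 0 0 0 0 0;0 0 0 0 0 0 0;0 0 0 0 0 0 0;0 0 0 0 0 0 0;0 0 0 0 0 0 0",
)

```text
clock: 15.6
eef_pos: [447.6, 277.6, 206.6]
tcp_rot: [3.141, -0.298, 0.564]
contact_force: [-0.6, -0.6, -0.5]
opening: 0.503
```

```bash
cat > cap.py <<'E'
from h import *
from scipy.spatial.transform import Rotation as Ro
import sys
s=r.sense();print(s["clock"],s["qpos"],s["eef_pos"],s["tcp_rot"],s["opening"],s["contact_force"])
c=r.camera_info("wrist");i=r.grab_frame("wrist");cv2.imwrite("pics/%s.png"%sys.argv[1],i);np.savez(sys.argv[1]+".npz",rot=s["tcp_rot"],T=s["eef_pos"],**c)
h=cv2.cvtColor(i[120:380,200:380],cv2.COLOR_BGR2HSV)
n=np.array([-.485,-.307,.819]);m0=np.array([493,303.5,118.7]);T=s["eef_pos"];R=Ro.from_euler("xyz",s["tcp_rot"]).as_matrix()
for v in(60,150):
    k,l,st,ce=cv2.connectedComponentsWithStats(cv2.inRange(h,(105,150,v),(125,255,255)));j=1+st[1:,4].argmax();uv=ce[j]+[200,120]
    pc=m0+(30 if v==150 else 5)*n;o,d=ray("wrist",uv,c);q=o+d*((pc-o)@n)/(d@n)
    print(v,st[j]+[200,120,0,0,0],uv,"pt",q,"in tool",R.T@(q-T))
print("pred cap",proj("wrist",m0+30*n,c))
E
python3 cap.py w9
```

```text
15.6 [0.55 0.12 2.09 0.01 0.64 1.55] [447.57 277.56 206.55] [ 3.14 -0.3   0.56] 0.5031332310287133 [-0.61 -0.57 -0.54]
60 [281 163  24  34 579] [292.22 179.92] pt [496.89 305.79 127.97] in tool [31.19  2.42 91.8 ]
150 [281 197  23  21 357] [292.08 207.03] pt [479.71 295.31 144.4 ] in tool [16.78  2.13 70.18]
pred cap [292.33 209.48]
```

>>> apply_moves(
  series="0.6 0.2 0.5 0 0 0 0;0.5 0 1.5 0 0 0 0;0.5 0 1.5 0 0 0 0;0.5 0 1.5 0 0 0 0;0.5 0 1.5 0 0 0 0;0 0 1.5 0 0 0 0;0 0 1 0 0 0 0;0 0 0.8 0 0 0 0;0 0 0 0 0 0 0;0 0 0 0 0 0 0",
)

```text
clock: 16.48
eef_pos: [494.6, 304.7, 120.8]
tcp_rot: [3.141, -0.298, 0.564]
contact_force: [0.6, -0.2, 0.6]
opening: 0.496
```

```bash
python3 cap.py w10
```

```text
16.4833 [0.55 0.34 2.05 0.01 0.46 1.55] [494.57 304.75 120.8 ] [ 3.14 -0.3   0.56] 0.4955152184164557 [ 0.61 -0.16  0.57]
60 [ 269  245   42   73 2405] [290.07 281.33] pt [496.51 305.49 127.63] in tool [ 3.95  0.42 -5.93]
150 [269 323  41  30 880] [289.33 338.28] pt [481.65 296.56 146.02] in tool [ -7.23   0.04 -28.59]
pred cap [289.84 345.67]
```

>>> apply_moves(
  series="0 0 0 0 0 0 0.3;0 0 0 0 0 0 0.6;0 0 0 0 0 0 1;0 0 0 0 0 0 1;0 0 0 0 0 0 1;0 0 0 0 0 0 1;0 0 0 0 0 0 1;0 0 0 0 0 0 1;0 0 0 0 0 0 1;0 0 0 0 0 0 1",
  squeeze=70,
)

```text
clock: 17.37
eef_pos: [495.0, 304.9, 122.0]
tcp_rot: [3.141, -0.3, 0.564]
contact_force: [-1.9, -2.5, 6.0]
opening: 0.195
```

>>> apply_moves(
  series="-0.15 0 -0.48 0 0 0 1;-0.31 0 -0.95 0 0 0 1;-0.31 0 -0.95 0 0 0 1;-0.31 0 -0.95 0 0 0 1;-0.31 0 -0.95 0 0 0 1;-0.31 0 -0.95 0 0 0 1;-0.31 0 -0.95 0 0 0 1;-0.46 0 -1.43 0 0 0 1;-0.46 0 -1.43 0 0 0 1;-0.31 0 -0.95 0 0 0 1",
)

```text
clock: 18.2
eef_pos: [442.4, 272.0, 208.0]
tcp_rot: [3.141, -0.297, 0.564]
contact_force: [-0.1, 0.5, -2.4]
opening: 0.188
```

>>> apply_moves(
  series="0.6 0 -1.9 0 0 0 1;0.6 0 -1.9 0 0 0 1;0.6 0 -1.9 0 0 0 1;0.6 0 -1.9 0 0 0 1;0.6 0 -1.9 0 0 0 1;0.6 0 -1.9 0 0 0 1;0 0 0 0 -0.1 0 1;0 0 0 0 -0.1 0 1;0 0 0 0 -0.1 0 1;0 0 0 0 -0.1 0 1",
)

```text
clock: 19.03
eef_pos: [443.8, 273.0, 327.8]
tcp_rot: [3.141, 0.106, 0.564]
contact_force: [0.3, -0.1, -1.7]
opening: 0.189
```

>>> apply_moves(
  series="0 0 0 0 -0.1 0 1;0 0 0 0 -0.1 0 1;0 0 0 0 -0.011 0 1;0 0 0 0 0 0 1;0 0 0 0 0 0 1;0 0 0 0 0 0 1;0 0 0 0 0 0 1;0 0 0 0 0 0 1;0 0 0 0 0 0 1;0 0 0 0 0 0 1",
)

```text
clock: 19.87
eef_pos: [444.2, 273.2, 327.0]
tcp_rot: [3.141, 0.312, 0.563]
contact_force: [0.0, 0.1, -0.6]
opening: 0.192
```

```bash
python3 - <<'E'
from h import *
s=r.sense();print(s["qpos"],s["eef_pos"],s["tcp_rot"],s["opening"])
T=s["eef_pos"]
for n in("wrist","side","top"):
    c=r.camera_info(n);i=r.grab_frame(n);cv2.imwrite(f"pics/{n}11.png",i)
    print(n,"cap",proj(n,T+[0,0,28],c),"tip",proj(n,T+[0,0,-117],c))
w=cv2.imread("pics/wrist11.png")[120:420,140:440];sd=cv2.imread("pics/side11.png")
u=proj("side",T-[0,0,50]).astype(int);print(u)
y0=max(0,u[1]-60);x0=max(0,u[0]-60);a=sd[y0:y0+120,x0:x0+120];print(x0,y0,a.shape)
cv2.imwrite("pics/c11.png",np.hstack([cv2.resize(w,(400,400)),cv2.resize(a,(400,400))]))
E
```

```text
[ 0.55  0.3   1.57 -0.    1.59  1.56] [444.24 273.19 327.01] [3.14 0.31 0.56] 0.19177901646730705
wrist cap [289.25 338.09] tip [288.7  170.13]
side cap [317.96 157.42] tip [315.11 228.23]
top cap [191.2  241.98] tip [202.94 241.39]
[316 197]
256 137 (120, 120, 3)
```

View pics/c11.png

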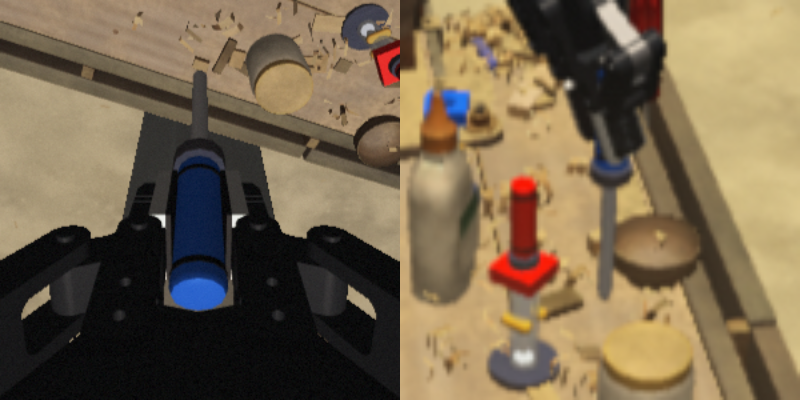

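The blue file is held nearly upright. In the wrist view the tip is at (289,174) against (289,170) for exactly vertical, which is about 1.5° off. I add a small correcting turn and carry it over to the blue tube.

>>> apply_moves(
  series="-0.63 2.6 0.2 0 0.02 0 1;-0.63 2.6 0.2 0 0 0 1;-0.63 2.6 0.2 0 0 0 1;-0.63 2.6 0.2 0 0 0 1;-0.63 2.6 0.2 0 0 0 1;-0.63 2.6 0.2 0 0 0 1;-0.63 2.6 0.2 0 0 0 1;-0.63 2.6 0.2 0 0 0 1;-0.63 2.6 0.2 0 0 0 1;-0.63 2.6 0.2 0 0 0 1",
)

```text
clock: 20.85
eef_pos: [527.7, 16.9, 326.0]
tcp_rot: [3.141, 0.293, 0.564]
contact_force: [1.0, -0.5, -0.8]
opening: 0.194
```

>>> apply_moves(
  series="-0.63 2.6 0.2 0 0 0 1;-0.63 2.6 0.2 0 0 0 1;-0.63 2.6 0.2 0 0 0 1;-0.63 2.6 0.2 0 0 0 1;-0.63 2.6 0.2 0 0 0 1;0 0 0 0 0 0 1;0 0 0 0 0 0 1;0 0 0 0 0 0 1;0 0 0 0 0 0 1;0 0 0 0 0 0 1",
)

```text
clock: 21.68
eef_pos: [568.8, -108.4, 325.7]
tcp_rot: [3.141, 0.293, 0.565]
contact_force: [-0.5, -0.9, -0.8]
opening: 0.186
```

```bash
python3 - <<'E'
from h import *
s=r.sense();print(s["qpos"],s["eef_pos"],s["tcp_rot"],s["opening"])
T=s["eef_pos"];c=r.camera_info("wrist")
i=r.grab_frame("wrist");np.savez("w12.npz",T=T,rot=s["tcp_rot"],**c);cv2.imwrite("pics/w12.png",i)
print("cap",proj("wrist",T+[0,0,28],c),"tip",proj("wrist",T+[0,0,-117],c),"hole",proj("wrist",np.array([569.8,-110,95]),c))
g=cv2.cvtColor(i,cv2.COLOR_BGR2HSV)[100:260,220:360]
m=cv2.inRange(g,(100,130,60),(128,255,255));k,l,st,ce=cv2.connectedComponentsWithStats(m)
for j in range(1,k):
    if st[j,4]>100: print(st[j]+[220,100,0,0,0],ce[j]+[220,100],atz("wrist",ce[j]+[220,100],95,c))
cv2.imwrite("pics/c12.png",cv2.resize(i[120:240,230:350],(600,600),interpolation=cv2.INTER_CUBIC))
E
```

```text
[-0.09  0.34  1.5  -0.18  1.53  0.94] [ 568.85 -108.38  325.65] [3.14 0.29 0.56] 0.1862389682858864
cap [289.26 337.24] tip [288.75 172.68] hole [290.31 127.89]
[271 106  41  43 927] [290.58 127.07] [ 570.73 -109.76   95.  ]
[274 237  31  11 140] [288.74 241.08] [ 434.62 -193.69   95.  ]
[273 246  32  14 359] [288.91 253.53] [ 415.64 -206.01   95.  ]
```

View pics/c12.png

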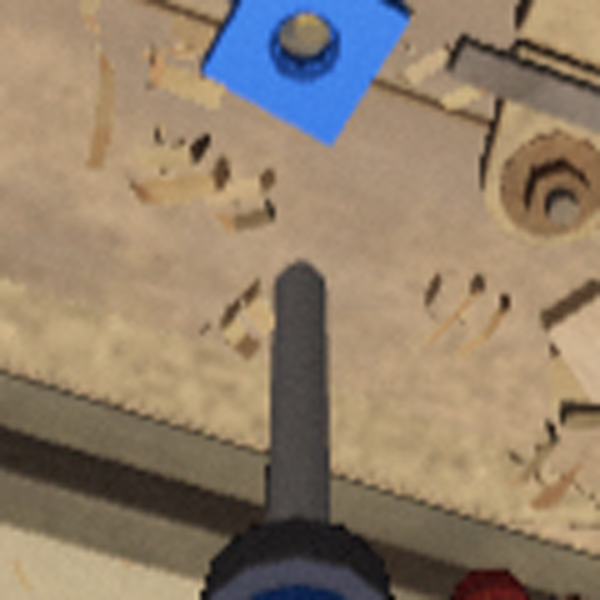

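The hole is at crop (305,45), image (291,129), and the rod tip at crop (300,268), image (290,173.6), within a pixel of the vertical through the TCP.

```bash
python3 - <<'E'
from h import *
c=dict(np.load("w12.npz"));c={k:c[k] for k in("K","extrinsics")}
t=atz("wrist",(290,173.6),208.7,c);hh=atz("wrist",(291,129),95,c);h=np.array([.845,.535]);y=np.array([.535,-.845])
print(t,hh);d=(np.array([570,-110])-t[:2]);print(d@h,d@y)
E
```

```text
[ 568.72 -109.63  208.7 ] [ 569.16 -111.32   95.  ]
0.8800221600740177 0.996479963657444
```

>>> apply_moves(
  series="0.09 0.09 -0.03 0 0 0 1;0.34 0 1.14 0 0 0 1;0.34 0 1.14 0 0 0 1;0.34 0 1.14 0 0 0 1;0.34 0 1.14 0 0 0 1;0.34 0 1.14 0 0 0 1;0.34 0 1.14 0 0 0 1;0.34 0 1.14 0 0 0 1;0.34 0 1.14 0 0 0 1;0 0 0 0 0 0 1",
)

```text
clock: 22.57
eef_pos: [568.8, -109.7, 227.5]
tcp_rot: [-3.14, 0.296, 0.564]
contact_force: [-0.3, -0.1, -0.6]
opening: 0.195
```

```bash
python3 - <<'E'
from h import *
s=r.sense();print(s["eef_pos"],s["tcp_rot"],s["opening"],s["contact_force"])
T=s["eef_pos"];c=r.camera_info("wrist")
i=r.grab_frame("wrist");np.savez("w13.npz",T=T,rot=s["tcp_rot"],**c)
print("tip",proj("wrist",T+[0,0,-117],c),"hole",proj("wrist",np.array([570,-110,95]),c))
cv2.imwrite("pics/c13.png",cv2.resize(i[120:220,240:340],(600,600),interpolation=cv2.INTER_CUBIC))
E
```

```text
[ 568.82 -109.66  227.53] [-3.14  0.3   0.56] 0.1951602454918984 [-0.27 -0.09 -0.56]
tip [289.04 172.3 ] hole [290.14 163.21]
```

View pics/c13.png

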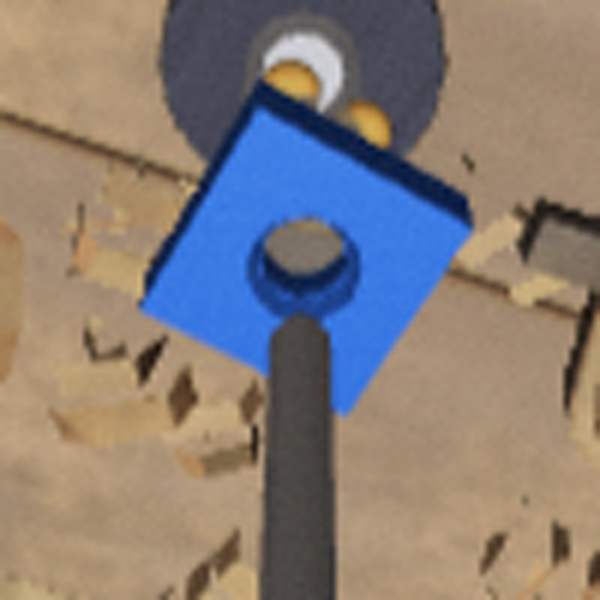

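>>> apply_moves(
  series="0.1 0.09 -0.03 0 0 0 1;0.18 0 0.57 0 0 0 1;0.18 0 0.57 0 0 0 1;0.18 0 0.57 0 0 0 1;0.18 0 0.57 0 0 0 1;0.18 0 0.57 0 0 0 1;0.18 0 0.57 0 0 0 1;0.18 0 0.57 0 0 0 1;0 0 0 0 0 0 1;0 0 0 0 0 0 1",
)

```text
clock: 23.45
eef_pos: [571.8, -109.8, 188.2]
tcp_rot: [3.141, 0.293, 0.564]
contact_force: [-0.8, 0.6, -1.2]
opening: 0.189
```

>>> apply_moves(
  series="0.12 0 0.52 0 0 0 1;0.155 0 0.52 0 0 0 1;0.155 0 0.52 0 0 0 1;0.155 0 0.52 0 0 0 1;0.155 0 0.52 0 0 0 1;0.155 0 0.52 0 0 0 1;0.155 0 0.52 0 0 0 1;0.155 0 0.52 0 0 0 1;0.155 0 0.52 0 0 0 1;0 0 0 0 0 0 1",
)

```text
clock: 24.28
eef_pos: [571.1, -109.9, 138.3]
tcp_rot: [-3.141, 0.293, 0.564]
contact_force: [-0.1, 0.6, -3.2]
opening: 0.189
```

>>> apply_moves(
  series="0.03 0 0.1 0 0 0 1;0.03 0 0.1 0 0 0 1;0.03 0 0.1 0 0 0 1;0.03 0 0.1 0 0 0 1;0.03 0 0.1 0 0 0 1;0.03 0 0.1 0 0 0 1;0 0 0 0 0 0 1;0 0 0 0 0 0 1;0 0 0 0 0 0 1;0 0 0 0 0 0 1",
)

```text
clock: 25.12
eef_pos: [571.5, -110.0, 133.4]
tcp_rot: [3.141, 0.293, 0.564]
contact_force: [0.6, -0.0, -1.5]
opening: 0.192
```

>>> apply_moves(
  series="0.03 0 0.1 0 0 0 1;0.03 0 0.1 0 0 0 1;0.03 0 0.1 0 0 0 1;0 0 0 0 0 0 1;0 0 0 0 0 0 1;0 0 0 0 0 0 1;0 0 0 0 0 0 1;0 0 0 0 0 0 1;0 0 0 0 0 0 1;0 0 0 0 0 0 1",
)

```text
clock: 25.95
eef_pos: [571.8, -110.1, 131.8]
tcp_rot: [3.14, 0.293, 0.563]
contact_force: [-1.9, -0.0, 12.1]
opening: 0.19
```

```bash
python3 - <<'E'
from h import *
i=r.grab_frame("side");p=proj("side",np.array([571,-110,110]));print(p)
x,y=p.astype(int);w=r.grab_frame("wrist");cv2.imwrite("pics/c14.png",np.hstack([cv2.resize(w[120:380,160:420],(400,400)),cv2.resize(i[y-30:y+40,x-35:x+35],(400,400))]))
E
```

```text
[268.2  162.66]
```

View pics/c14.png

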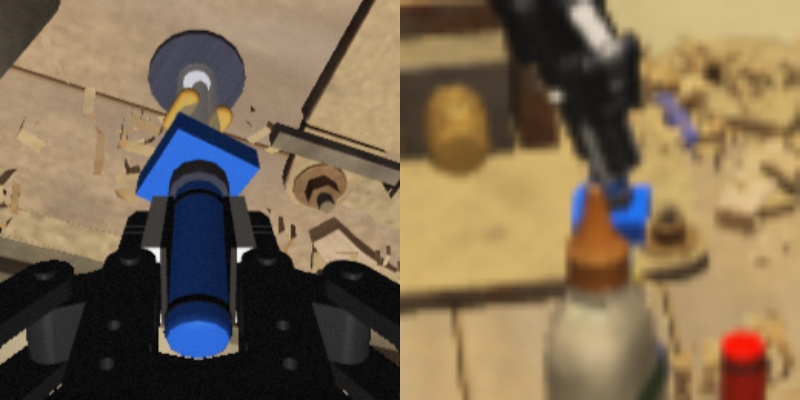

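The ferrule looks seated on the blue collar at TCP z 131.8 with 12 N of push. I release and retreat.

>>> apply_moves(
  series="0 0 0 0 0 0 0.4;0 0 0 0 0 0 0.2;0 0 0 0 0 0 0;0 0 0 0 0 0 0;0 0 0 0 0 0 0;0 0 -2 0 0 0 0;0 0 -3 0 0 0 0;0 0 -3 0 0 0 0;0 0 -3 0 0 0 0;0 0 -3 0 0 0 0",
)

```text
clock: 26.88
eef_pos: [605.7, -88.2, 265.7]
tcp_rot: [3.141, 0.293, 0.564]
contact_force: [1.4, 0.5, -0.0]
opening: 0.504
```

```bash
python3 - <<'E'
from h import *
s=r.sense();print(s["clock"],s["eef_pos"],s["tcp_rot"],s["opening"],s["contact_force"])
c=r.camera_info("wrist");w=r.grab_frame("wrist");t=r.grab_frame("top");sd=r.grab_frame("side")
cv2.imwrite("pics/w15.png",w);cv2.imwrite("pics/t15.png",t);cv2.imwrite("pics/s15.png",sd)
p=proj("wrist",np.array([570,-110,95]),c);q=proj("wrist",np.array([570,-110,160]),c);print("rim",p,"cap",q)
x,y=((p+q)/2).astype(int);x0,y0=max(0,x-45),max(0,y-45);print(x0,y0)
cv2.imwrite("pics/c15.png",np.hstack([cv2.resize(w[y0:y0+90,x0:x0+90],(400,400)),cv2.resize(sd[130:330,220:420],(400,400))]))
E
```

```text
26.8833 [605.67 -88.16 265.74] [3.14 0.29 0.56] 0.5036744751554664 [ 1.35  0.52 -0.01]
rim [288.07 187.04] cap [288.03 224.27]
243 160
```

View pics/c15.png

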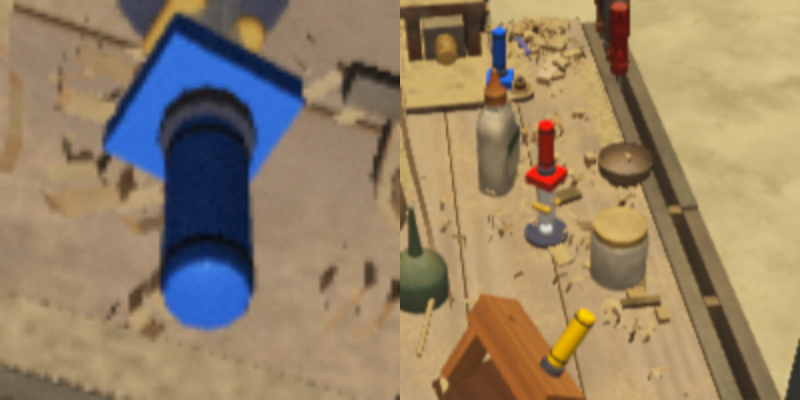

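Both files stand upright with ferrules on their collars. The blue cap is at (289.6,225.7) against a prediction of (288,224), about 1 mm off. Yellow is in the rack and the bystanders are in place.

```bash
python3 -c "
from rig import r
print(r.sign_off())"
```

```text
the job is handed in; nothing more can be done
None
```

I moved the red-handled file from the blue-collared tube to the red-collared one. Then I took the blue-handled file out of the rack and pushed it into the blue-collared tube. Both were released with the gripper clear, and I handed the job in at about 27 s of the 72 s. It gave no verdict.

**Last checks**
- **Home:** red stopped at 14 N of push and TCP z 129 mm, the height at which I first gripped it home in the other tube. Blue stopped at 12 N and TCP z 132 mm. In the final pictures both stand upright with the ferrule on the collar.
- **Centring:** each cap lay within about 1.5 pixels (roughly 1 mm) of where it should be.
- **Others:** the yellow file is still in the rack. By eye, no bystander in view had moved. I did not measure their positions.

**What disagreed or went wrong**
- The top camera put the blue tube about 5 mm from where the wrist camera did. I went by the wrist camera, and the first grasp closed with little force, so it looked right.
- My first approach to the blue file, tilted the full 35°, ran wrist joint 5 into its limit and stopped short. Nothing was touched. I backed off, gripped at about 17° tilt and set the file upright with a turn of the wrist afterwards.
- I viewed 15 pictures, past the budget of 10 and its one or two spare.

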